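Load and close a hinged-leaf drill jig by fingertip

TASK

Make the drill jig ready for drilling, by pushing with the fingertips only: push the aluminium bar along its guides until it is home against the end stop, then flip the hinged leaf with the drill bushes over its spine so that it lies flat over the bar, then turn the latch arm over the leaf until it stops. Slide the bar without lifting it, push the leaf without pinching it or touching the inside of its bent-up lip, and leave the other things on the counter where they are.

Things in the scene. Friction and masses are not known exactly. Their poses are not given: they have to be found in the camera images.
- jig: drill jig screwed to the counter: plywood base 160x180x20 mm with guide rails, end stop, hinged leaf and latch. Origin at counter height under the guides' centre line; x along the guides to the end stop (roughly away from the robot), y left, z up. In this frame (mm) the base spans x -85..75, y -50..130, top z 20; rails at |y| 29.5..47, x -30..58, top z 33; latch pivot x -52, y -40
- stop_face (a point): middle of the steel end stop's face that the bar must touch: x 58, y 0, z 26 mm in the jig's frame
- bar: loose aluminium bar 90x56x12 mm, 0.11 to 0.22 kg, flat on the jig's base, its rear end between the guide rails (1.5 mm play each side), 25 to 50 mm short of the end stop. Origin at the centre of its underside, x along its length. Home: origin at x 13, y 0, z 20 mm in the jig's frame
- leaf (a joint): angle (rad) of the leaf: near 0 = lying open to the left (jig +y) of the spine, 1.57 = upright, 3.14 = flipped, flat on the rails over the bar (hard stop). The hinge is stiff: the leaf stays at any angle where it is let go; 1 to 3 N at its free edge moves it
- spine (a point): middle of the hinge axis, which is parallel to the jig's x: x 11.5, y 54, z 34.5 mm in the jig's frame. Hinge knuckles 10 mm thick
- leaf_edge (a point): middle of the leaf's free edge, at the corner of the face that is underneath while open, 112 mm from the axis. The leaf is a 3 mm plate, 94 mm along the spine, its mid-plane through the axis. Open flat, it overhangs the base by 36 mm with 33 mm of free height under the edge. Two drill bush heads (21 mm across, 5 mm proud of the face that ends on top) 54 mm from the axis, 25 mm either side
- lip_inside (a point): middle of the inside face of the 4 mm thick lip bent up 20 mm at the leaf's free edge (closed, it hangs down outside the base, 13 mm off the counter). Not to be touched: the lip is not to be pinched
- latch (a joint): angle (rad) of the latch arm about its upright pivot: 0 = pointing right (jig -y), clear of the leaf; grows anticlockwise seen from above; 1.57 = pointing along jig +x, over the leaf's front right corner; hard stop at 1.6. It stays where it is left; under 2 N at the knob turns it
- latch_knob (a point): top centre of the black plastic knob on the latch arm: 15 mm across, 23 mm tall, 42 mm from the pivot, its top 70 mm above the counter. The arm is 18 mm wide and spans 37 to 47 mm above the counter, 1 mm over the closed leaf
- tape_measure: bystander: black and yellow tape measure 37x74x64 mm, behind the jig; origin under its centre
- screwdriver_1: bystander: yellow screwdriver 27x168x26 mm lying to the right of the jig; origin under its centre
- notebook_1: bystander: green spiral notebook 210x152x15 mm, on the left; origin under its centre
- pliers_blue: bystander: blue-handled pliers 56x172x12 mm, on the right; origin under its centre
- screwdriver_0: bystander: red screwdriver 27x185x26 mm, on the right; origin under its centre

How it is judged:
By the outcome, as a careful person would: the job done as asked, in the order asked, and still so for the second after the job is handed in, with the robot touching nothing.
It also fails if it takes over 67 s, if anything falls off the work surface, if the arm or the gripper's body presses on something with over 40 N, if the wrist force passes 120 N, or if a joint passes its speed limit or range.

ROBOT

A 6-joint arm with a two-finger parallel gripper is mounted at the origin on a cart in front of the work surface, level with it; the furniture and walls round the work are solid. World frame = base frame: x ahead of the robot, y to its left, z up, the work surface at z = 0. Lengths are in m, angles in rad, forces in N, time in s.
With the tool pointing down it reaches from about 0.275 to 0.775 m from the base axis. Payload 14.6 kg.
Tool frame: the origin (TCP) lies midway between the tips of the shut fingers; the grasp point (between the pads) lies 19 mm behind it; z points along the fingers, y is the line along which they close (so a half turn about z gives the same grasp; the last joint's range is limited). The gripper opens to 85 mm and grips with 20 to 120 N. Pads are 22 mm wide; open, the fingers measure 114 mm over their backs; the gripper's body (76 mm by 85 mm) begins 54 mm behind the grasp point. The pads swing forward as they close: fully open they stand 13 mm farther back than shut.
Start: joints at [1.068, 0.263, -0.048, 1.259, 0, 1.415], TCP at [0.179, 0.494, 0.231] pointing down, gripper open.
Joint ranges: [-2.65, 2.65], [-0.89, 1.7], [-1.18, 1.37], [-2.13, 2.11], [-1.35, 1.29], [-3.14, 3.14]. Speed limits (rad/s): [1.89, 1.89, 2.57, 2.79, 3.14, 3.14].

INTERFACE

Orientations are given as a rotation vector (axis times angle).
In Python, from plant import read_state, read_camera, finish_job gives the robot as it stands.
- The arm moves only by the shell command python3 -m crank 'ROWS' [FORCE]. ROWS is JSON, a list of rows, each an object with "gripper": the finger opening in m, from 0 to 0.0854; "travel": the shift along the tool's x, y, z in m, a list of three; "twist": the turn, a rotation vector about the tool's x, y, z in degrees, a list of three. In form: [{"gripper": gripper, "travel": [x, y, z], "twist": [rx, ry, rz]}, ...]. A call has 1 to 8 rows; each row is the pose to reach, as a shift and turn from the pose commanded when the call began, along the tool's axes at that moment; what a row does not reach only later rows make up. A row lasts 1/12 s, in which the tool goes at most 41.7 mm and 7.16 degrees, less where a joint would pass 70% of its speed; a pose out of reach is approached as far as the arm can. A call with a gripper value outside its range is refused whole. The fingers move at their own pace and stop on an object; FORCE is the grip in N (left out, the last holds). Time passes only in rows, so rows that repeat a pose let the fingers close. It gives the time, the measured TCP pose, the force, the opening and the grip force at its end, in the units of the state.
- read_state(): the state, without advancing time (a new reading comes with each control period).
- read_camera(name): name is "scene" or "top" or "wrist"; returns a dict with "color" (420x560x3 uint8, red, green, blue), "fov_y" (degrees; the focal length in pixels is half the picture's height over the tangent of half this angle, whatever the lens; pixels are square), "cx", "cy" (the principal point, pixels), "world_to_cam" (4x4, takes a point from world to camera coordinates). Camera axes: x right, y down, z forward; pixel columns grow to the right and rows downward; lengths in m; the calibration is good to about 2 mm. A picture is of the moment at which its call begins. There is no depth.
- finish_job(): hands the job in; it is judged then, once.
The state is a dict: "time_s": time; "joint_pos": joint angles; "joint_velocities": joint speeds; "tau": joint torques, N m; "eef_pos": TCP position; "eef_rot": TCP orientation; "ft_force": force on the tool from outside, world axes, zero at the start; "moment": the same for the moment, N m; "grip_width": opening from 0.0 (shut) to 1.0 (fully open); "gripper_force": force on a finger pad.
Only numpy, scipy, OpenCV 4.12 (cv2) and the standard library are available. Lean on these libraries where they do the work, as an engineer would, in place of code of your own. Each camera call takes 0.05 s, during which the arm holds its last target. There are 200 camera calls.

## Working session

There is one attempt and no reset: what is moved stays moved. The work goes in short steps, Python scripts to look and compute and a shell command to move; the robot and the scene stay as the last step left them, time stands still between calls to the robot, and variables do not carry over. Pictures are saved under pics/ and viewed, at most 10 in all, crops included, and the job is handed in when it is done.

```bash
ls; mkdir -p pics; python3 - <<'E'
from plant import *
import cv2,pickle
s=read_state();print(s)
for n in("scene","top"):
    c=read_camera(n);pickle.dump(c,open(n+".pkl","wb"));print(n,c["fov_y"],c["cx"],c["cy"],c["world_to_cam"])
    cv2.imwrite(f"pics/{n}0.png",cv2.resize(c["color"][:,:,::-1],(800,600),interpolation=cv2.INTER_CUBIC))
E
```

```text
pics
{'time_s': 0.0, 'joint_pos': array([ 1.06766485e+00,  2.63530948e-01, -4.89566140e-02,  1.25937572e+00,
        2.66972487e-05,  1.41551465e+00]), 'joint_velocities': array([ 0.00149008, -0.00064516,  0.00279756, -0.00098808, -0.00028225,
        0.00104939]), 'tau': array([-5.26248972e-03, -6.37611938e+01,  3.84564614e+01,  1.35349768e-02,
       -3.58415909e-04, -3.31928831e-07]), 'eef_pos': array([0.17881606, 0.49331895, 0.23081371]), 'eef_rot': array([-5.43586492e-01, -3.09383092e+00,  1.57222950e-03]), 'ft_force': array([0.33900751, 0.80373391, 0.25607101]), 'moment': array([-0.02387908,  0.01487008, -0.00093183]), 'gripper_force': 0.0, 'grip_width': 1.0012122278698534}
scene 55.79126005866263 280.8298775544215 210.03108796699016 [[ 0.4470468  -0.89441213 -0.01327046 -0.25291239]
 [-0.6691151  -0.32451893 -0.66855997  0.43822296]
 [ 0.59366163  0.30775707 -0.74353982  0.67885525]
 [ 0.          0.          0.          1.        ]]
top 43.52984506103179 277.8521688869086 208.33218474614222 [[-1.02283713e-01 -9.94754784e-01  9.80722565e-04  5.12294098e-02]
 [-9.71326122e-01  9.96618977e-02 -2.15854281e-01  5.99358848e-01]
 [ 2.14624338e-01 -2.30309789e-02 -9.76425096e-01  1.34438409e+00]
 [ 0.00000000e+00  0.00000000e+00  0.00000000e+00  1.00000000e+00]]
```

View pics/top0.png

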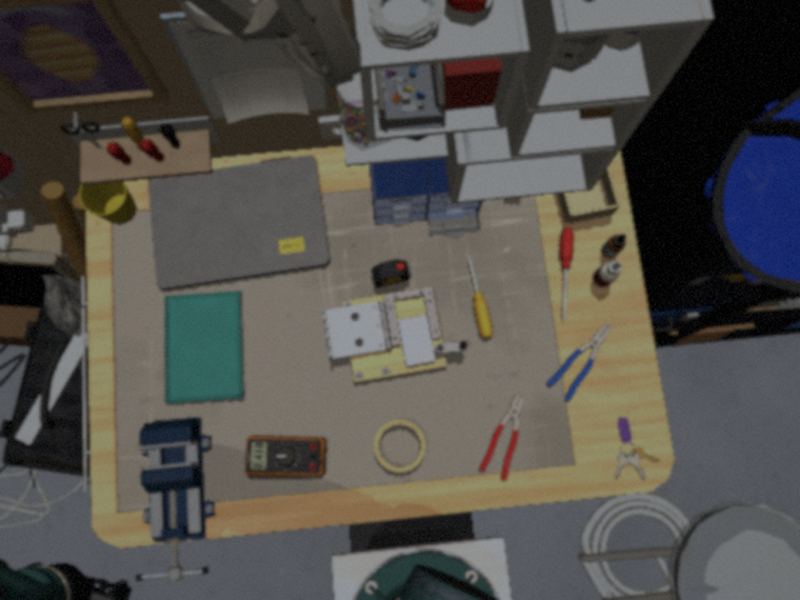

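View pics/scene0.png

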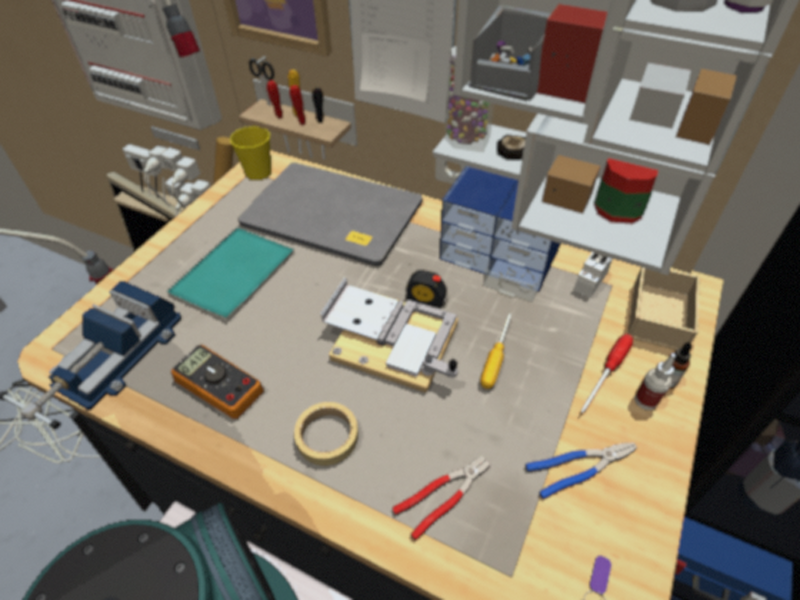

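Top view: jig at about (325-470, 285-385), leaf open to the left, latch knob at (463,345). The scene view agrees. I'll enlarge both.

```bash
python3 - <<'E'
import cv2,pickle
for n,(u,v) in dict(top=(220,190),scene=(218,185)).items():
    c=pickle.load(open(n+".pkl","rb"))["color"][v:v+84,u:u+112,::-1]
    cv2.imwrite(f"pics/{n}1.png",cv2.resize(c,None,fx=7,fy=7,interpolation=cv2.INTER_CUBIC))
E
```

```text
(no output)
```

View pics/top1.png

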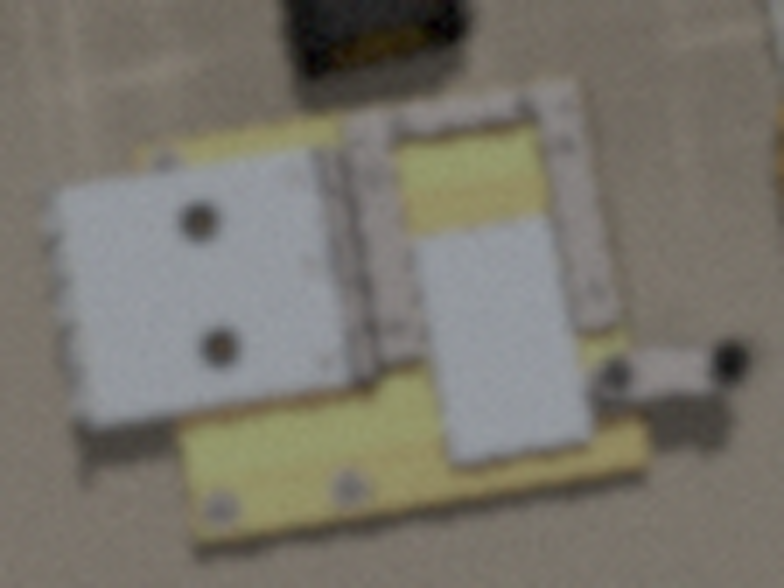

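View pics/scene1.png

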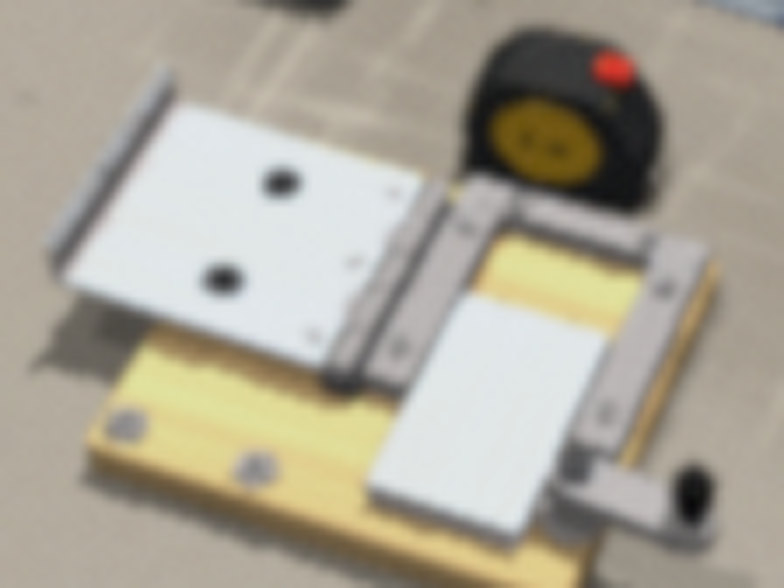

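```bash
cat > h.py <<'E'
import numpy as np,pickle
from scipy.optimize import least_squares
from scipy.spatial.transform import Rotation as R
def proj(c,P):
    P=np.atleast_2d(P);q=P@c["world_to_cam"][:3,:3].T+c["world_to_cam"][:3,3]
    f=210/np.tan(np.radians(c["fov_y"]/2))
    return np.c_[c["cx"]+f*q[:,0]/q[:,2],c["cy"]+f*q[:,1]/q[:,2]]
def j2w(p,P):
    P=np.atleast_2d(P)/1000;a=p[2];M=np.array([[np.cos(a),-np.sin(a)],[np.sin(a),np.cos(a)]])
    return np.c_[P[:,:2]@M.T+p[:2],P[:,2]]
E
python3 - <<'E'
from h import *
C={n:pickle.load(open(n+".pkl","rb")) for n in("top","scene")}
off=dict(top=(220,190),scene=(218,185))
J=[("top",-85,130,20,192,540),("top",-85,-50,20,648,462),("scene",-85,130,20,92,440),
("top",-30,29.5,33,425,355),("top",-30,47,33,387,362),("top",-30,-47,33,618,322),
("scene",-30,-29.5,33,580,440),("scene",-30,29.5,33,405,385),("scene",-30,47,33,368,375),("scene",-30,-47,33,622,455),
("top",36.5,108,36,199,220),("top",-13.5,108,36,221,347),("scene",36.5,108,36,281,183),("scene",-13.5,108,36,222,280)]
px=lambda o:(np.array(o[4:6])+.5)/7-.5+off[o[0]]
def res(p,L,f): return np.array([proj(C[o[0]],f(p,o[1:4]))[0]-px(o) for o in L])
s=least_squares(lambda p:res(p,J,j2w).ravel(),[.45,0,0],loss="soft_l1")
p=s.x;print("jig",p,np.degrees(p[2]));print((res(p,J,j2w)*7).round(0).tolist())
B=[("top",-45,28,12,455,465),("top",-45,-28,12,592,437),("top",45,28,12,413,238),("top",45,-28,12,550,213),
("scene",45,28,12,470,292),("scene",45,-28,12,608,338),("scene",-45,-28,12,520,533),("scene",-45,28,12,370,488)]
def b2w(b,P): 
    q=j2w([b[0],b[1],b[2]],P);q[:,2]+=.02;return j2w(p,q*1000)
s=least_squares(lambda b:res(b,B,b2w).ravel(),[-.03,0,0]);print("bar in jig",s.x);print((res(s.x,B,b2w)*7).round(0).tolist())
K=[("top",0,0,0,732,353),("scene",0,0,0,693,470)]
k=lambda a,_:j2w(p,[-52+42*np.sin(a[0]),-40-42*np.cos(a[0]),70])
s=least_squares(lambda a:res(a,K,k).ravel(),[0.]);print("latch",s.x,(res(s.x,K,k)*7).round(0).tolist())
np.save("jig.npy",p)
for n,P in dict(knob=(-52,-82,70),stop=(58,0,26),edge=(11.5,166,33)).items(): print(n,j2w(p,P)[0].round(4))
from plant import read_state
s=read_state();print(R.from_rotvec(s["eef_rot"]).as_matrix().round(3),s["eef_pos"])
E
```

```text
jig [ 0.55195222 -0.03757195  0.06897717] 3.9521007658186655
[[5.0, 2.0], [7.0, 1.0], [-11.0, -1.0], [4.0, -1.0], [-2.0, -0.0], [6.0, -1.0], [-12.0, -3.0], [4.0, 0.0], [-6.0, -5.0], [-5.0, -3.0], [2.0, 0.0], [1.0, -2.0], [2.0, 0.0], [2.0, 0.0]]
bar in jig [-0.02818999 -0.00039659  0.01148264]
[[-0.0, -1.0], [6.0, 0.0], [-1.0, -0.0], [3.0, -1.0], [-6.0, 0.0], [4.0, -1.0], [0.0, 2.0], [-5.0, -4.0]]
latch [-0.05369489] [[0.0, -1.0], [4.0, 4.0]]
knob [ 0.5057 -0.123   0.07  ]
stop [ 0.6098 -0.0336  0.026 ]
edge [0.552  0.1288 0.033 ]
[[-0.94   0.341 -0.   ]
 [ 0.341  0.94  -0.001]
 [ 0.    -0.001 -1.   ]] [0.17882438 0.49335428 0.23086559]
```

```bash
cat > go.py <<'E'
# usage: go.py jx jy jz tilt spin ... (5 numbers per pose, mm/deg, jig frame): prints travel/twist from the present pose
import sys;from h import *;from plant import read_state
p=np.load("jig.npy");s=read_state();R0=R.from_rotvec(s["eef_rot"]).as_matrix()
Rj=R.from_euler("z",p[2]).as_matrix();Ti=lambda w:Rj.T@(w-np.r_[p[:2],0])*1000
print("t",round(s["time_s"],2),"jigpos",Ti(s["eef_pos"]).round(1),"F(jig)",(Rj.T@s["ft_force"]).round(1),"q",s["joint_pos"].round(2),"g",round(s["grip_width"],2))
a=list(map(float,sys.argv[1:]))
for i in range(0,len(a),5):
    x,y,z,t,w=a[i:i+5]
    D=Rj@R.from_euler("z",w,degrees=True).as_matrix()@R.from_euler("y",-t,degrees=True).as_matrix()@np.diag([-1,1,-1])
    print("travel",(R0.T@(j2w(p,[x,y,z])[0]-s["eef_pos"])).round(4).tolist(),"twist",np.degrees(R.from_matrix(R0.T@D).as_rotvec()).round(1).tolist())
E
python3 go.py -105 0 120 0 0
```

```text
t 0.1 jigpos [-335.6  555.4  230.9] F(jig) [-0.2  0.1 -0.1] q [ 1.07  0.26 -0.05  1.26  0.    1.42] g 1.0
travel [-0.4357, -0.4144, 0.1112] twist [-0.1, -0.0, -23.9]
```

```bash
python3 -m crank '[{"gripper":0,"travel":[-0.218,-0.207,0.02],"twist":[0,0,-12]},{"gripper":0,"travel":[-0.218,-0.207,0.02],"twist":[0,0,-12]},{"gripper":0,"travel":[-0.218,-0.207,0.02],"twist":[0,0,-24]},{"gripper":0,"travel":[-0.218,-0.207,0.02],"twist":[0,0,-24]},{"gripper":0,"travel":[-0.218,-0.207,0.02],"twist":[0,0,-24]},{"gripper":0,"travel":[-0.218,-0.207,0.02],"twist":[0,0,-24]},{"gripper":0,"travel":[-0.218,-0.207,0.02],"twist":[0,0,-24]},{"gripper":0,"travel":[-0.218,-0.207,0.02],"twist":[0,0,-24]}]' 20; python3 go.py -105 0 120 0 0
```

```text
time_s: 0.77
eef_pos: [0.3141, 0.2214, 0.211]
eef_rot: [0.109, -3.14, 0.001]
ft_force: [-0.0, 0.5, -0.7]
grip_width: -0.002
gripper_force: 0.0
t 0.77 jigpos [-219.4  274.8  211. ] F(jig) [ 0.   0.5 -0.7] q [ 0.4   0.03 -0.39  1.15 -0.    0.33] g -0.0
travel [-0.1144, -0.2747, 0.0912] twist [-0.0, -0.0, 0.0]
```

```bash
python3 -m crank '[{"gripper":0,"travel":[-0.114,-0.275,0.09],"twist":[0,0,0]},{"gripper":0,"travel":[-0.114,-0.275,0.09],"twist":[0,0,0]},{"gripper":0,"travel":[-0.114,-0.275,0.09],"twist":[0,0,0]},{"gripper":0,"travel":[-0.114,-0.275,0.09],"twist":[0,0,0]},{"gripper":0,"travel":[-0.114,-0.275,0.09],"twist":[0,0,0]},{"gripper":0,"travel":[-0.114,-0.275,0.09],"twist":[0,0,0]},{"gripper":0,"travel":[-0.114,-0.275,0.09],"twist":[0,0,0]},{"gripper":0,"travel":[-0.114,-0.275,0.09],"twist":[0,0,0]}]'; python3 go.py -105 0 24 0 0 -84 0 24 0 0
```

```text
time_s: 1.43
eef_pos: [0.4477, -0.0452, 0.1198]
eef_rot: [0.108, -3.139, 0.001]
ft_force: [0.3, 0.6, -0.6]
grip_width: 0.003
gripper_force: 0.0
t 1.43 jigpos [-104.5   -0.4  119.8] F(jig) [ 0.4  0.6 -0.6] q [-0.28  0.2  -0.45  0.92 -0.   -0.35] g 0.0
travel [0.0004, 0.0005, 0.0958] twist [-0.0, -0.0, -0.0]
travel [-0.0206, 0.0005, 0.0958] twist [-0.0, -0.0, -0.0]
```

```bash
python3 - <<'E'
from plant import *
import cv2
c=read_camera("wrist")["color"]
cv2.imwrite("pics/w1.png",cv2.cvtColor(c,cv2.COLOR_RGB2BGR))
E
```

```text
(no output)
```

View pics/w1.png

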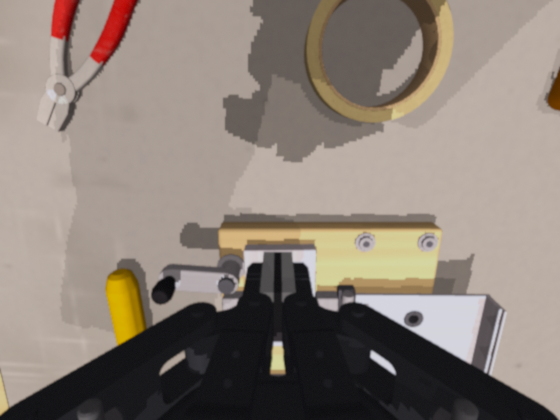

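Wrist view: the closed fingers are centred over the bar (front corners ~(245,246),(316,246)), base front edge at row ~229 from column 220 to 440. I'll check the pose against it.

```bash
python3 - <<'E'
from h import *;from plant import *
c=read_camera("wrist");p=np.load("jig.npy")
for n,P in {"baseR 220,229":(-85,-50,20),"baseL 440,229":(-85,130,20),"barfL 316,246":(-73,28,32),"barfR 245,246":(-73,-28,32),"knob 163,291":(-52,-82,70),"pivot 230,283":(-52,-40,47),"leafcorner 483,295":(-35.5,162,36),"bush 414,318":(-13.5,108,36)}.items(): print(n,proj(c,j2w(p,P))[0].round(1))
print((proj(c,j2w(p,(0,10,20)))-proj(c,j2w(p,(0,0,20)))).round(1))
E
```

```text
baseR 220,229 [216.6 229.3]
baseL 440,229 [444.7 228.8]
barfL 316,246 [316.6 249.5]
barfR 245,246 [243.5 249.7]
knob 163,291 [159.2 302.8]
pivot 230,283 [226.3 284.3]
leafcorner 483,295 [485.4 294.6]
bush 414,318 [413.5 318.3]
[[11.5 -0. ]]
```

```bash
python3 -m crank '[{"gripper":0,"travel":[0,0,0.04],"twist":[0,0,0]},{"gripper":0,"travel":[0,0,0.075],"twist":[0,0,0]},{"gripper":0,"travel":[0,0,0.095],"twist":[0,0,0]},{"gripper":0,"travel":[0,0,0.095],"twist":[0,0,0]},{"gripper":0,"travel":[-0.010,0,0.095],"twist":[0,0,0]},{"gripper":0,"travel":[-0.014,0,0.095],"twist":[0,0,0]},{"gripper":0,"travel":[-0.018,0,0.095],"twist":[0,0,0]},{"gripper":0,"travel":[-0.022,0,0.095],"twist":[0,0,0]}]'; python3 go.py;  python3 -m crank '[{"gripper":0,"travel":[-0.004,0,0],"twist":[0,0,0]},{"gripper":0,"travel":[-0.008,0,0],"twist":[0,0,0]},{"gripper":0,"travel":[-0.012,0,0],"twist":[0,0,0]},{"gripper":0,"travel":[-0.015,0,0],"twist":[0,0,0]},{"gripper":0,"travel":[-0.018,0,0],"twist":[0,0,0]},{"gripper":0,"travel":[-0.021,0,0],"twist":[0,0,0]},{"gripper":0,"travel":[-0.023,0,0],"twist":[0,0,0]},{"gripper":0,"travel":[-0.025,0,0],"twist":[0,0,0]}]'; python3 go.py
```

```text
time_s: 2.2
eef_pos: [0.47, -0.04, 0.0276]
eef_rot: [-0.112, 3.137, -0.001]
ft_force: [-2.6, -0.3, 3.1]
grip_width: 0.001
gripper_force: 1.8
t 2.2 jigpos [-82.    3.2  27.6] F(jig) [-2.6 -0.1  3.1] q [-0.26  0.34 -0.56  0.68 -0.   -0.33] g 0.0
time_s: 2.87
eef_pos: [0.4936, -0.0382, 0.0262]
eef_rot: [0.112, -3.14, -0.0]
ft_force: [-3.4, 0.2, 2.4]
grip_width: 0.001
gripper_force: 1.5
t 2.87 jigpos [-58.2   3.4  26.2] F(jig) [-3.4  0.4  2.4] q [-0.24  0.37 -0.5   0.7  -0.   -0.31] g 0.0
```

```bash
python3 -m crank '[{"gripper":0,"travel":[-0.003,-0.001,0],"twist":[0,0,0]},{"gripper":0,"travel":[-0.006,-0.002,0],"twist":[0,0,0]},{"gripper":0,"travel":[-0.008,-0.003,0],"twist":[0,0,0]},{"gripper":0,"travel":[-0.010,-0.003,0],"twist":[0,0,0]},{"gripper":0,"travel":[-0.010,-0.003,0],"twist":[0,0,0]}]'; python3 go.py;  python3 - <<'E'
from h import *;from plant import *
import cv2
c=read_camera("wrist");pickle.dump(c,open("w2.pkl","wb"))
t=read_camera("top")["color"][190:274,220:332]
o=np.zeros((600,800,3),np.uint8);o[:300,:400]=cv2.resize(c["color"],(400,300));
o[300:,:400]=cv2.resize(t,(400,300),interpolation=cv2.INTER_CUBIC)
o[:,400:]=cv2.resize(c["color"][200:350,180:280],(400,600),interpolation=cv2.INTER_CUBIC)
cv2.imwrite("pics/w2.png",o[:,:,::-1])
E
```

```text
time_s: 3.28
eef_pos: [0.504, -0.0405, 0.0262]
eef_rot: [-0.112, 3.14, 0.0]
ft_force: [-1.6, 0.4, -0.7]
grip_width: 0.0
gripper_force: 0.3
t 3.28 jigpos [-48.1   0.4  26.2] F(jig) [-1.6  0.5 -0.7] q [-0.24  0.39 -0.47  0.71  0.   -0.31] g 0.0
```

View pics/w2.png

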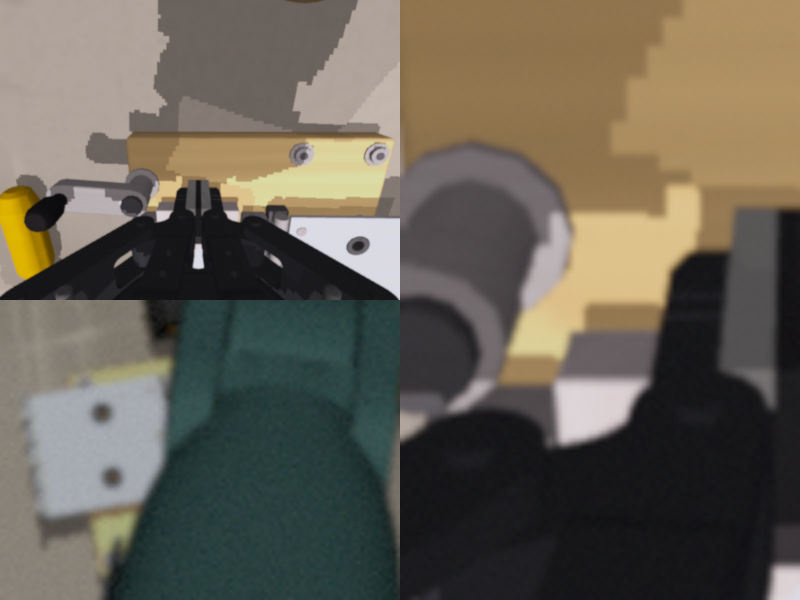

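The wrist view shows the finger tips behind the bar's front face, and the bar is sliding between the rails (its front edge is at about (600,360) in the enlarged panel). I'll continue until the stop.

```bash
for i in 1; do python3 -m crank '[{"gripper":0,"travel":[-0.0015,0,0],"twist":[0,0,0]},{"gripper":0,"travel":[-0.003,0,0],"twist":[0,0,0]},{"gripper":0,"travel":[-0.003,0,0],"twist":[0,0,0]}]'|grep -E "pos|ft"; python3 go.py; python3 -m crank '[{"gripper":0,"travel":[-0.001,0,0],"twist":[0,0,0]},{"gripper":0,"travel":[-0.002,0,0],"twist":[0,0,0]},{"gripper":0,"travel":[-0.002,0,0],"twist":[0,0,0]}]'>/dev/null; python3 go.py; done
```

```text
eef_pos: [0.5071, -0.0403, 0.0264]
ft_force: [0.4, -0.5, -1.7]
t 3.63 jigpos [-44.9   0.3  26.4] F(jig) [ 0.4 -0.5 -1.7] q [-0.24  0.39 -0.47  0.71 -0.   -0.31] g -0.0
t 3.88 jigpos [-43.3   0.4  26.3] F(jig) [-1.  -0.6  1.6] q [-0.24  0.39 -0.46  0.72 -0.   -0.31] g 0.0
```

```bash
python3 -m crank '[{"gripper":0,"travel":[-0.001,0,0],"twist":[0,0,0]},{"gripper":0,"travel":[-0.002,0,0],"twist":[0,0,0]},{"gripper":0,"travel":[-0.002,0,0],"twist":[0,0,0]}]'>/dev/null; python3 go.py; python3 -m crank '[{"gripper":0,"travel":[-0.001,0,0],"twist":[0,0,0]},{"gripper":0,"travel":[-0.002,0,0],"twist":[0,0,0]},{"gripper":0,"travel":[-0.002,0,0],"twist":[0,0,0]}]'>/dev/null; python3 go.py
```

```text
t 4.13 jigpos [-42.2   0.5  26.1] F(jig) [-6.7 -1.3  3.9] q [-0.24  0.4  -0.46  0.72 -0.   -0.31] g -0.0
t 4.38 jigpos [-42.    0.6  26. ] F(jig) [-17.2  -2.9  13.3] q [-0.24  0.4  -0.45  0.72 -0.   -0.31] g 0.0
```

Home (17 N at x −42, no more motion). Back off and go to the leaf.

```bash
python3 -m crank '[{"gripper":0,"travel":[0.01,0,0],"twist":[0,0,0]},{"gripper":0,"travel":[0.03,0,0],"twist":[0,0,0]},{"gripper":0,"travel":[0.04,0,-0.03],"twist":[0,0,0]},{"gripper":0,"travel":[0.04,0,-0.07],"twist":[0,0,0]},{"gripper":0,"travel":[0.04,0,-0.1],"twist":[0,0,0]},{"gripper":0,"travel":[0.04,0,-0.1],"twist":[0,0,0]}]'>/dev/null; python3 go.py -90 147 100 60 0
```

```text
t 4.88 jigpos [-76.9  -0.4 131.5] F(jig) [ 0.7 -0.4  1.1] q [-0.26  0.23 -0.37  0.96  0.   -0.33] g -0.0
travel [0.013, 0.1475, 0.0311] twist [-0.1, -59.5, 0.2]
```

```bash
python3 -m crank '[{"gripper":0,"travel":[0.013,0.03,0],"twist":[0,-7,0]},{"gripper":0,"travel":[0.013,0.06,0],"twist":[0,-14,0]},{"gripper":0,"travel":[0.013,0.09,0.01],"twist":[0,-21,0]},{"gripper":0,"travel":[0.013,0.12,0.02],"twist":[0,-28,0]},{"gripper":0,"travel":[0.013,0.147,0.03],"twist":[0,-35,0]},{"gripper":0,"travel":[0.013,0.147,0.03],"twist":[0,-42,0]},{"gripper":0,"travel":[0.013,0.147,0.03],"twist":[0,-49,0]},{"gripper":0,"travel":[0.013,0.147,0.03],"twist":[0,-56,0]}]'>/dev/null; python3 go.py -70 147 17 60 0 -26 147 17 60 0
```

```text
t 5.55 jigpos [-77.9 151.8 118.1] F(jig) [24.4 -7.  17.4] q [ 0.05 -0.04 -1.18 -0.32  0.01 -0.01] g -0.0
travel [0.0637, -0.0044, 0.0789] twist [-0.1, -16.6, 0.2]
travel [0.0317, -0.0045, 0.1091] twist [-0.1, -16.6, 0.2]
```

```bash
python3 - <<'E'
from h import *;from plant import *
import cv2
o=np.zeros((600,800,3),np.uint8)
o[:,:800]=cv2.resize(read_camera("scene")["color"],(800,600),interpolation=cv2.INTER_CUBIC)
o[:225,500:]=cv2.resize(read_camera("wrist")["color"],(300,225))
cv2.imwrite("pics/s3.png",o[:,:,::-1])
E
```

```text
(no output)
```

View pics/s3.png

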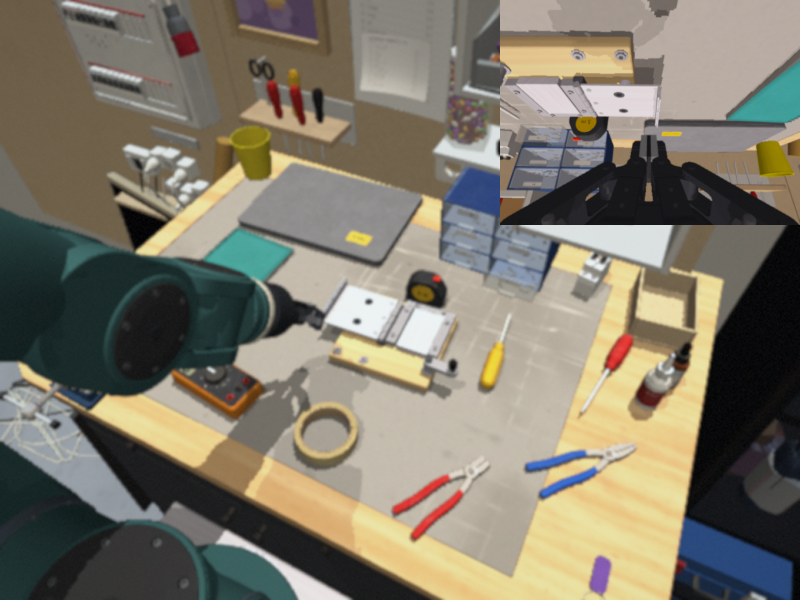

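Scene: gripper in front of the leaf, but joint 3 is at its range end, so a front approach tilts too little. I'll go under the edge from the left instead.

```bash
python3 go.py -60 230 190 0 -45 11.5 240 150 50 -90
```

```text
t 5.65 jigpos [-75.  151.9 121.3] F(jig) [-0.1  0.1 -0.2] q [ 0.05 -0.04 -1.17 -0.32  0.01 -0.01] g 0.0
travel [-0.0587, 0.0778, -0.0394] twist [17.0, 41.5, 42.9]
travel [-0.0827, 0.0879, 0.0389] twist [65.6, -4.7, 61.7]
```

```bash
python3 -m crank '[{"gripper":0,"travel":[-0.01,0.01,-0.03],"twist":[0,6,0]},{"gripper":0,"travel":[-0.02,0.03,-0.04],"twist":[2,11,5]},{"gripper":0,"travel":[-0.03,0.04,-0.04],"twist":[5,16,9]},{"gripper":0,"travel":[-0.04,0.05,-0.04],"twist":[7,20,14]},{"gripper":0,"travel":[-0.05,0.07,-0.04],"twist":[9,23,20]},{"gripper":0,"travel":[-0.058,0.078,-0.04],"twist":[11,28,25]},{"gripper":0,"travel":[-0.058,0.078,-0.04],"twist":[13,32,31]},{"gripper":0,"travel":[-0.058,0.078,-0.04],"twist":[15,36,36]}]'>/dev/null; python3 go.py 11.5 240 130 50 -90 
```

```text
t 6.32 jigpos [-65.2 230.1 185.5] F(jig) [-0.3  0.4  0.4] q [ 0.28  0.14 -0.36  0.89 -0.11  0.73] g 0.0
travel [-0.0482, 0.045, 0.0686] twist [33.0, -35.7, 51.3]
```

```bash
python3 -m crank '[{"gripper":0,"travel":[-0.01,0.01,0.0],"twist":[3,-3.5,5]},{"gripper":0,"travel":[-0.02,0.02,0.01],"twist":[6,-7,10]},{"gripper":0,"travel":[-0.03,0.03,0.02],"twist":[9,-10.5,15]},{"gripper":0,"travel":[-0.04,0.04,0.03],"twist":[12,-14,20]},{"gripper":0,"travel":[-0.048,0.045,0.04],"twist":[15,-17.5,25]},{"gripper":0,"travel":[-0.048,0.045,0.04],"twist":[18,-21,30]},{"gripper":0,"travel":[-0.048,0.045,0.04],"twist":[22,-24,34]},{"gripper":0,"travel":[-0.048,0.045,0.04],"twist":[26,-28,40]}]'>/dev/null; python3 go.py 11.5 225 80 55 -90 
```

```text
t 6.98 jigpos [  5.8 241.1 158.2] F(jig) [-0.8  0.3  0.1] q [ 0.54  0.57  0.04  1.29 -0.7   1.87] g -0.0
travel [0.0393, 0.006, 0.0694] twist [8.3, -12.7, 11.6]
```

```bash
python3 -m crank '[{"gripper":0,"travel":[0.01,0.002,0.02],"twist":[2.5,-4,3.5]},{"gripper":0,"travel":[0.02,0.004,0.04],"twist":[5,-8,7]},{"gripper":0,"travel":[0.03,0.006,0.055],"twist":[8.3,-12.7,11.6]},{"gripper":0,"travel":[0.039,0.006,0.069],"twist":[8.3,-12.7,11.6]},{"gripper":0,"travel":[0.039,0.006,0.069],"twist":[8.3,-12.7,11.6]},{"gripper":0,"travel":[0.039,0.006,0.069],"twist":[8.3,-12.7,11.6]}]'>/dev/null; python3 go.py 11.5 205 14 55 -90 11.5 160 14 55 -90 
```

```text
t 7.48 jigpos [ 12.2 225.4  80. ] F(jig) [0.2 0.2 0.8] q [ 0.55  0.83  0.16  1.48 -0.81  2.3 ] g -0.0
travel [0.0421, -0.0006, 0.0548] twist [0.0, -0.3, 0.2]
travel [0.0161, -0.0007, 0.0915] twist [0.0, -0.3, 0.2]
```

```bash
python3 -m crank '[{"gripper":0,"travel":[0.021,0,0.027],"twist":[0,0,0]},{"gripper":0,"travel":[0.042,0,0.055],"twist":[0,0,0]},{"gripper":0,"travel":[0.042,0,0.055],"twist":[0,0,0]},{"gripper":0,"travel":[0.042,0,0.055],"twist":[0,0,0]}]'>/dev/null; python3 go.py 11.5 160 14 55 -90; python3 - <<'E'
from h import *;from plant import *
import cv2
o=cv2.resize(read_camera("scene")["color"][150:300,180:380],(800,600),interpolation=cv2.INTER_CUBIC)
o[:270,440:]=cv2.resize(read_camera("wrist")["color"],(360,270))
cv2.imwrite("pics/s4.png",o[:,:,::-1])
E
```

```text
t 7.82 jigpos [ 12.8 205.   16.6] F(jig) [0.4 0.5 1.4] q [ 0.52  0.87  0.05  1.31 -0.83  2.27] g 0.0
travel [-0.0239, -0.0014, 0.0383] twist [0.1, -0.3, -0.0]
```

View pics/s4.png

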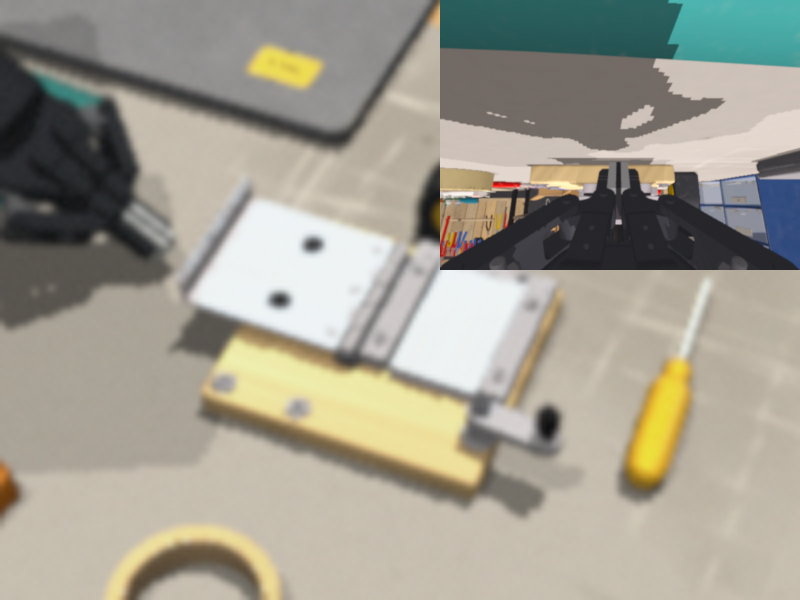

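The picture shows the bar home at the stop, the leaf open, and the finger tips lined up left of the lip's middle (tips at (165,240), lip at (215,235)). Insert under the edge.

```bash
python3 -m crank '[{"gripper":0,"travel":[-0.005,0,0.012],"twist":[0,0,0]},{"gripper":0,"travel":[-0.012,0,0.022],"twist":[0,0,0]},{"gripper":0,"travel":[-0.018,0,0.03],"twist":[0,0,0]},{"gripper":0,"travel":[-0.0235,-0.001,0.0385],"twist":[0,0,0]},{"gripper":0,"travel":[-0.0235,-0.001,0.0385],"twist":[0,0,0]}]'>/dev/null; cat > leaf.py <<'E'
# tip pose (jig y,z of TCP, tilt) holding leaf at phi: pairs phi,tilt
import sys,subprocess;import numpy as np
a=list(map(float,sys.argv[1:]));out=[]
for f,t in zip(a[::2],a[1::2]):
    F,T=np.radians([f,t]);n=np.array([-np.cos(T),np.sin(T)])
    u=np.array([np.cos(F),np.sin(F)]);m=np.array([np.sin(F),-np.cos(F)]);ax=np.array([54,34.5])
    U=ax+112*u+1.5*m-14*np.array([np.sin(T),np.cos(T)]) if f<90-t else ax+97*u+1.5*m
    c=U-11*n;out+=[11.5,c[0],c[1],t,-90]
subprocess.run(["python3","go.py"]+[str(o) for o in out])
E
python3 leaf.py 0 55 10 55 20 55 30 55 40 55 50 55
```

```text
t 8.33 jigpos [ 12.8 159.9  13.8] F(jig) [ 0.2 -0.1  0.1] q [ 0.46  0.83 -0.05  1.18 -0.86  2.19] g 0.0
travel [-0.0012, -0.0013, -0.002] twist [0.2, -0.4, -0.2]
travel [-0.0179, -0.0012, -0.0121] twist [0.2, -0.4, -0.2]
travel [-0.0361, -0.0011, -0.0191] twist [0.2, -0.4, -0.2]
travel [-0.0553, -0.0011, -0.0229] twist [0.2, -0.4, -0.2]
travel [-0.0735, -0.001, -0.0223] twist [0.2, -0.4, -0.2]
travel [-0.0902, -0.001, -0.0198] twist [0.2, -0.4, -0.2]
```

```bash
python3 -m crank '[{"gripper":0,"travel":[-0.005,-0.001,-0.004],"twist":[0,0,0]},{"gripper":0,"travel":[-0.012,-0.001,-0.008],"twist":[0,0,0]},{"gripper":0,"travel":[-0.018,-0.001,-0.012],"twist":[0,0,0]},{"gripper":0,"travel":[-0.027,-0.001,-0.016],"twist":[0,0,0]},{"gripper":0,"travel":[-0.036,-0.001,-0.019],"twist":[0,0,0]},{"gripper":0,"travel":[-0.036,-0.001,-0.019],"twist":[0,0,0]}]'>/dev/null; python3 leaf.py 20 55 30 55 40 55 50 55 60 55
```

```text
t 8.83 jigpos [ 11.8 155.2  53.9] F(jig) [ 0.1 -0.8 -0.4] q [ 0.45  0.77 -0.03  1.24 -0.86  2.18] g 0.0
travel [-0.0007, -0.0003, 0.0002] twist [0.3, -0.4, -0.1]
travel [-0.0199, -0.0002, -0.0035] twist [0.3, -0.4, -0.1]
travel [-0.0381, -0.0002, -0.003] twist [0.3, -0.4, -0.1]
travel [-0.0548, -0.0001, -0.0004] twist [0.3, -0.4, -0.1]
travel [-0.0708, -0.0001, 0.0051] twist [0.3, -0.4, -0.1]
```

```bash
python3 -m crank '[{"gripper":0,"travel":[-0.010,0,-0.002],"twist":[0,0,0]},{"gripper":0,"travel":[-0.020,0,-0.0035],"twist":[0,0,0]}]'>/dev/null;python3 go.py; python3 -m crank '[{"gripper":0,"travel":[-0.010,0,0],"twist":[0,0,0]},{"gripper":0,"travel":[-0.018,0,0],"twist":[0,0,0]}]'>/dev/null; python3 leaf.py 50 55 60 50 70 45 80 40 90 35 100 30 
```

```text
t 9.0 jigpos [ 10.9 146.3  70.5] F(jig) [-0.4  2.2 -0.4] q [ 0.44  0.75 -0.04  1.25 -0.87  2.16] g 0.0
t 9.17 jigpos [ 11.1 135.3  85.8] F(jig) [ 0.8 -0.1 -2.6] q [ 0.42  0.72 -0.04  1.25 -0.87  2.14] g -0.0
travel [-0.0173, 0.0004, 0.0019] twist [0.2, -0.3, -0.1]
travel [-0.0333, 0.0004, 0.0063] twist [0.2, 4.7, -0.1]
travel [-0.0483, 0.0004, 0.0135] twist [0.2, 9.7, -0.0]
travel [-0.0617, 0.0004, 0.0232] twist [0.2, 14.7, -0.0]
travel [-0.0731, 0.0004, 0.035] twist [0.2, 19.7, -0.0]
travel [-0.0822, 0.0003, 0.0486] twist [0.2, 24.7, -0.0]
```

```bash
python3 -m crank '[{"gripper":0,"travel":[-0.009,0,0.001],"twist":[0,0,0]},{"gripper":0,"travel":[-0.017,0,0.002],"twist":[0,0,0]},{"gripper":0,"travel":[-0.025,0,0.004],"twist":[0,2,0]},{"gripper":0,"travel":[-0.033,0,0.006],"twist":[0,5,0]},{"gripper":0,"travel":[-0.041,0,0.010],"twist":[0,7,0]},{"gripper":0,"travel":[-0.048,0,0.0135],"twist":[0,10,0]}]'>/dev/null; python3 leaf.py 70 45 80 40 90 35 100 30 110 30 120 30; python3 - <<'E'
from h import *;from plant import *
import cv2
o=np.zeros((600,800,3),np.uint8)
o[:300,:400]=cv2.resize(read_camera("scene")["color"][150:300,180:380],(400,300),interpolation=cv2.INTER_CUBIC)
o[:300,400:]=cv2.resize(read_camera("wrist")["color"],(400,300))
o[300:,:400]=cv2.resize(read_camera("top")["color"][170:290,210:370],(400,300),interpolation=cv2.INTER_CUBIC)
cv2.imwrite("pics/s5.png",o[:,:,::-1])
E
```

```text
t 9.67 jigpos [ 11.   96.6 116.5] F(jig) [ 0.1  0.6 -1.5] q [ 0.31  0.56 -0.13  1.11 -0.75  1.9 ] g -0.0
travel [-0.0008, 0.0005, -0.0004] twist [0.2, -0.4, 0.0]
travel [-0.0157, 0.0005, 0.0067] twist [0.2, 4.6, 0.0]
travel [-0.029, 0.0004, 0.0164] twist [0.2, 9.6, 0.0]
travel [-0.0403, 0.0004, 0.0281] twist [0.2, 14.6, 0.0]
travel [-0.0491, 0.0003, 0.0426] twist [0.2, 14.6, 0.0]
travel [-0.0553, 0.0003, 0.0583] twist [0.2, 14.6, 0.0]
```

View pics/s5.png

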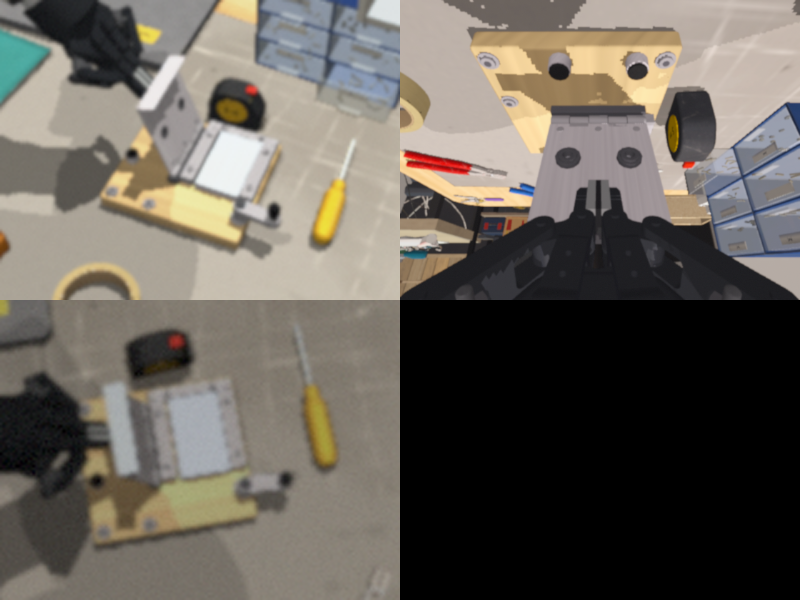

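The leaf stands at ~70° with the finger tips against its outer face, above the two bushes. Everything else is in place. Continue over the top.

```bash
python3 -m crank '[{"gripper":0,"travel":[-0.008,0,0.003],"twist":[0,2.5,0]},{"gripper":0,"travel":[-0.0157,0,0.0067],"twist":[0,5,0]},{"gripper":0,"travel":[-0.022,0,0.011],"twist":[0,7.5,0]},{"gripper":0,"travel":[-0.029,0,0.0164],"twist":[0,10,0]},{"gripper":0,"travel":[-0.035,0,0.022],"twist":[0,12,0]},{"gripper":0,"travel":[-0.0403,0,0.028],"twist":[0,14.5,0]},{"gripper":0,"travel":[-0.045,0,0.035],"twist":[0,14.5,0]},{"gripper":0,"travel":[-0.049,0,0.0425],"twist":[0,14.5,0]}]'>/dev/null; python3 leaf.py 110 30 120 25 130 20 140 15 150 10 160 5 170 0
```

```text
t 10.48 jigpos [ 11.1  31.8 120.1] F(jig) [0.3 0.3 1.2] q [ 0.1   0.42 -0.23  0.94 -0.53  1.61] g 0.0
travel [-0.0004, 0.0004, -0.0005] twist [0.1, 0.3, 0.0]
travel [-0.0103, 0.0004, 0.0123] twist [0.1, 5.3, 0.0]
travel [-0.0177, 0.0003, 0.0266] twist [0.1, 10.3, 0.0]
travel [-0.0224, 0.0003, 0.042] twist [0.1, 15.3, 0.0]
travel [-0.0244, 0.0003, 0.0579] twist [0.1, 20.3, 0.0]
travel [-0.0235, 0.0002, 0.0739] twist [0.1, 25.3, 0.0]
travel [-0.0197, 0.0002, 0.0894] twist [0.1, 30.3, 0.1]
```

```bash
python3 -m crank '[{"gripper":0,"travel":[-0.0103,0,0.0123],"twist":[0,5,0]},{"gripper":0,"travel":[-0.0177,0,0.0266],"twist":[0,10,0]},{"gripper":0,"travel":[-0.020,0,0.034],"twist":[0,13,0]},{"gripper":0,"travel":[-0.0224,0,0.042],"twist":[0,15,0]},{"gripper":0,"travel":[-0.0235,0,0.050],"twist":[0,18,0]},{"gripper":0,"travel":[-0.0244,0,0.058],"twist":[0,20,0]},{"gripper":0,"travel":[-0.024,0,0.066],"twist":[0,23,0]},{"gripper":0,"travel":[-0.0235,0,0.074],"twist":[0,25,0]}]'>/dev/null; python3 leaf.py 160 5 165 4 170 0 175 0 180 0 183 0
```

```text
t 11.15 jigpos [ 11.  -25.3  66.9] F(jig) [ 0.4 -0.   0.3] q [-0.21  0.42 -0.28  0.85 -0.09  1.29] g -0.0
travel [-0.0005, 0.0005, -0.0012] twist [0.0, 0.1, 0.1]
travel [-0.0025, 0.0005, 0.0068] twist [0.0, 1.1, 0.1]
travel [-0.0037, 0.0005, 0.0144] twist [0.0, 5.1, 0.1]
travel [-0.0042, 0.0005, 0.0229] twist [0.0, 5.1, 0.1]
travel [-0.0039, 0.0005, 0.0313] twist [0.0, 5.1, 0.1]
travel [-0.0034, 0.0005, 0.0364] twist [0.0, 5.1, 0.1]
```

```bash
python3 -m crank '[{"gripper":0,"travel":[-0.002,0,0.006],"twist":[0,2,0]},{"gripper":0,"travel":[-0.0037,0,0.014],"twist":[0,5,0]},{"gripper":0,"travel":[-0.004,0,0.020],"twist":[0,5,0]},{"gripper":0,"travel":[-0.004,0,0.025],"twist":[0,5,0]},{"gripper":0,"travel":[-0.004,0,0.028],"twist":[0,5,0]}]'>/dev/null; python3 go.py; python3 -m crank '[{"gripper":0,"travel":[0,0,0.001],"twist":[0,0,0]},{"gripper":0,"travel":[0,0,0.002],"twist":[0,0,0]},{"gripper":0,"travel":[0,0,0.002],"twist":[0,0,0]}]'>/dev/null; python3 go.py; python3 -m crank '[{"gripper":0,"travel":[0,0,0.001],"twist":[0,0,0]},{"gripper":0,"travel":[0,0,0.0015],"twist":[0,0,0]},{"gripper":0,"travel":[0,0,0.0015],"twist":[0,0,0]}]'>/dev/null; python3 go.py
```

```text
t 11.57 jigpos [ 11.  -31.3  39.4] F(jig) [-0.2 -0.6 -0.2] q [-0.26  0.46 -0.29  0.81 -0.    1.24] g -0.0
t 11.82 jigpos [ 11.6 -31.   38.7] F(jig) [-0.4  0.   0.4] q [-0.26  0.46 -0.3   0.81 -0.    1.24] g 0.01
t 12.07 jigpos [ 11.7 -31.4  37.3] F(jig) [ 0.5 -0.1  0.9] q [-0.26  0.46 -0.3   0.81 -0.    1.24] g 0.0
```

```bash
python3 -m crank '[{"gripper":0,"travel":[0,0,0.001],"twist":[0,0,0]},{"gripper":0,"travel":[0,0,0.0015],"twist":[0,0,0]},{"gripper":0,"travel":[0,0,0.0015],"twist":[0,0,0]}]'>/dev/null; python3 go.py;python3 -m crank '[{"gripper":0,"travel":[0,0,0.001],"twist":[0,0,0]},{"gripper":0,"travel":[0,0,0.001],"twist":[0,0,0]},{"gripper":0,"travel":[0,0,0.001],"twist":[0,0,0]}]'>/dev/null; python3 go.py
```

```text
t 12.32 jigpos [ 11.7 -31.5  36. ] F(jig) [-1.   0.8  6.2] q [-0.26  0.46 -0.3   0.8  -0.    1.24] g -0.0
t 12.57 jigpos [ 11.8 -31.5  35.7] F(jig) [-5.5  2.  18.4] q [-0.26  0.46 -0.3   0.8  -0.    1.24] g 0.0
```

Leaf is on its hard stop (z 36, 18 N). Lift and go to the latch knob.

```bash
python3 -m crank '[{"gripper":0,"travel":[0,0,-0.03],"twist":[0,0,0]},{"gripper":0,"travel":[0,0,-0.065],"twist":[0,0,0]},{"gripper":0,"travel":[0,0,-0.085],"twist":[0,0,0]},{"gripper":0,"travel":[0,0,-0.085],"twist":[0,0,0]},{"gripper":0,"travel":[0,0,-0.085],"twist":[0,0,0]}]'>/dev/null; python3 go.py -96 -84 118 0 -90 -96 -84 53 0 -90; python3 - <<'E'
from h import *;from plant import *
import cv2
o=np.zeros((600,800,3),np.uint8)
c=read_camera("wrist");pickle.dump(c,open("w6.pkl","wb"))
o[:,:800]=cv2.resize(c["color"],(800,600),interpolation=cv2.INTER_CUBIC)
t=cv2.resize(read_camera("top")["color"][170:290,210:370],(240,180),interpolation=cv2.INTER_CUBIC);o[:180,560:]=t
cv2.imwrite("pics/s6.png",o[:,:,::-1])
E
```

```text
t 12.98 jigpos [ 11.9 -31.5 120.4] F(jig) [ 0.5  0.1 -1.5] q [-0.26  0.39 -0.17  1.01 -0.    1.24] g 0.0
travel [-0.0523, -0.108, 0.0022] twist [0.2, 0.2, 0.1]
travel [-0.052, -0.1083, 0.0672] twist [0.2, 0.2, 0.1]
```

View pics/s6.png

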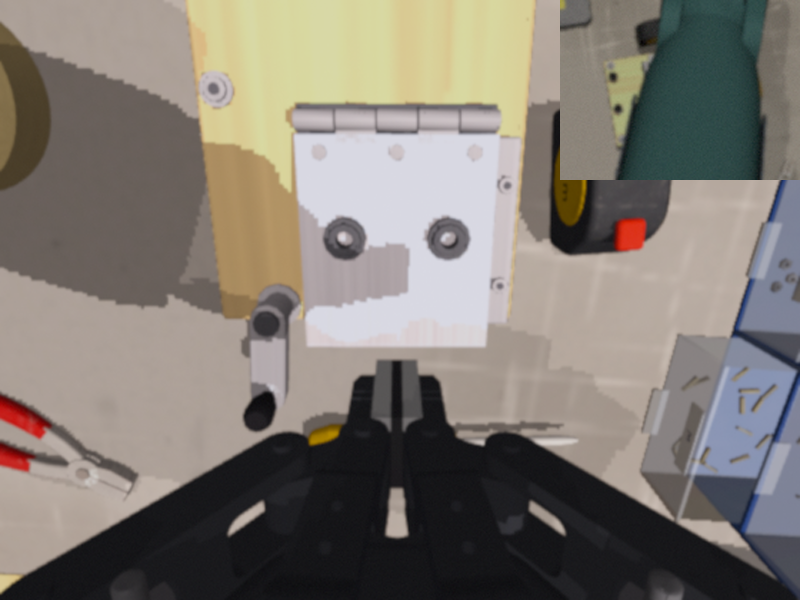

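The leaf lies flat over the bar with both bush heads on top. The latch still points right, with its knob top at (262,408) in the 800x600 view. Now locate the knob.

```bash
python3 - <<'E'
from h import *
c=pickle.load(open("w6.pkl","rb"));p=np.load("jig.npy")
for uv,z in (((262,408),70),((266,322),48),((344,238),41),((448,238),41)):
    q=np.array(uv)*.7-.15
    s=least_squares(lambda a:proj(c,j2w(p,[a[0],a[1],z]))[0]-q,[0,0]);print(uv,s.x.round(1))
E
```

```text
(262, 408) [-51.7 -72.7]
(266, 322) [-52.6 -38.4]
(344, 238) [-13.9   1.8]
(448, 238) [35.6  1.8]
```

```bash
python3 -m crank '[{"gripper":0,"travel":[-0.018,-0.036,0],"twist":[0,0,0]},{"gripper":0,"travel":[-0.035,-0.072,0],"twist":[0,0,0]},{"gripper":0,"travel":[-0.052,-0.108,0],"twist":[0,0,0]},{"gripper":0,"travel":[-0.052,-0.108,0],"twist":[0,0,0]},{"gripper":0,"travel":[-0.052,-0.108,0.0],"twist":[0,0,0]}]'>/dev/null; python3 go.py -96 -84 52 0 -90
```

```text
t 13.5 jigpos [-98.3 -83.8 118.8] F(jig) [ 1.6 -0.3 -0. ] q [-0.44  0.25 -0.39  0.93 -0.    1.06] g 0.0
travel [-0.0, 0.0023, 0.0668] twist [0.0, 0.1, -0.0]
```

```bash
python3 -m crank '[{"gripper":0,"travel":[0,0,0.035],"twist":[0,0,0]},{"gripper":0,"travel":[0,0,0.066],"twist":[0,0,0]},{"gripper":0,"travel":[0,0,0.066],"twist":[0,0,0]},{"gripper":0,"travel":[0,0.010,0.066],"twist":[0,0,0]},{"gripper":0,"travel":[0,0.018,0.066],"twist":[0,0,0]},{"gripper":0,"travel":[0,0.024,0.066],"twist":[0,0,0]},{"gripper":0,"travel":[-0.003,0.030,0.066],"twist":[0,0,0]},{"gripper":0,"travel":[-0.003,0.034,0.066],"twist":[0,0,0]}]'>/dev/null; python3 go.py -53 -89 53 0 -90 -40 -88 53 0 -90 -28 -82 53 0 -90 -17 -72 53 0 -90 -10 -59 53 0 -90
```

```text
t 14.17 jigpos [-60.8 -87.1  54.4] F(jig) [-1.3  0.2  1.1] q [-0.41  0.36 -0.42  0.79 -0.    1.09] g 0.0
travel [-0.0019, 0.0077, 0.0015] twist [0.2, 0.2, 0.1]
travel [-0.001, 0.0207, 0.0015] twist [0.2, 0.2, 0.1]
travel [0.005, 0.0328, 0.0016] twist [0.2, 0.2, 0.1]
travel [0.015, 0.0438, 0.0016] twist [0.2, 0.2, 0.1]
travel [0.028, 0.0508, 0.0015] twist [0.2, 0.2, 0.1]
```

```bash
python3 -m crank '[{"gripper":0,"travel":[-0.002,0.008,0],"twist":[0,0,0]},{"gripper":0,"travel":[-0.0015,0.015,0],"twist":[0,0,0]},{"gripper":0,"travel":[-0.001,0.021,0],"twist":[0,0,0]},{"gripper":0,"travel":[0.002,0.027,0],"twist":[0,0,0]},{"gripper":0,"travel":[0.005,0.033,0],"twist":[0,0,0]},{"gripper":0,"travel":[0.010,0.038,0],"twist":[0,0,0]},{"gripper":0,"travel":[0.015,0.044,0],"twist":[0,0,0]}]'>/dev/null; python3 go.py; python3 -m crank '[{"gripper":0,"travel":[0.005,0.003,0],"twist":[0,0,0]},{"gripper":0,"travel":[0.009,0.006,0],"twist":[0,0,0]},{"gripper":0,"travel":[0.012,0.007,0],"twist":[0,0,0]},{"gripper":0,"travel":[0.012,0.007,0],"twist":[0,0,0]}]'>/dev/null; python3 go.py
```

```text
t 14.75 jigpos [-18.  -70.9  53.6] F(jig) [-1.1 -0.9 -0.2] q [-0.35  0.42 -0.32  0.82 -0.    1.15] g 0.0
t 15.08 jigpos [-11.2 -58.8  53.7] F(jig) [-0.1 -0.2  0.2] q [-0.32  0.42 -0.32  0.83 -0.    1.18] g -0.0
```

Now creep in +y until the latch stop is felt.

```bash
python3 -m crank '[{"gripper":0,"travel":[0.001,0,0],"twist":[0,0,0]},{"gripper":0,"travel":[0.002,0,0],"twist":[0,0,0]},{"gripper":0,"travel":[0.002,0,0],"twist":[0,0,0]}]'>/dev/null; python3 go.py;python3 -m crank '[{"gripper":0,"travel":[0.001,0,0],"twist":[0,0,0]},{"gripper":0,"travel":[0.002,0,0],"twist":[0,0,0]},{"gripper":0,"travel":[0.002,0,0],"twist":[0,0,0]}]'>/dev/null; python3 go.py; python3 - <<'E'
from h import *;from plant import *
c=read_camera("wrist");p=np.load("jig.npy")
for a in np.radians([70,80,90]): print(proj(c,j2w(p,[-52+42*np.sin(a),-40-42*np.cos(a),70])).round(0))
g=c["color"].max(2);u,v=proj(c,j2w(p,[-10,-40,70]))[0].astype(int);print(g[v-40:v+41:4,u-48:u+49:4])
E
```

```text
t 15.33 jigpos [-11.4 -57.5  53.7] F(jig) [ 0.1 -0.2  0.3] q [-0.32  0.42 -0.32  0.83 -0.    1.18] g 0.0
t 15.58 jigpos [-11.4 -55.5  53.7] F(jig) [ 0.9 -1.9  0.5] q [-0.32  0.42 -0.32  0.83 -0.    1.18] g -0.0
[[278. 284.]]
[[282. 269.]]
[[284. 254.]]
[[120 121 121 122 122 124 126 145 124 125 132 184 184 180 134 108 209 158
  158 159 159 162 160 168 214]
 [128 128 127 128 128 128 128 128 128 138 140 131 124 182 187 148 140 156
  157 157 159 162 160 164 214]
 [126 127 127 127 127 127 127 128 134 134 108  72  65 105 179 187 121 157
  157 158 160 162 160 165 214]
 [128 128 127 128 127 127 127 127 143 100  12  15  13  15  94 177 114 153
  158 158 159 162 160 164 211]
 [127 127 126 127 127 128 127 127 137  15  15  17  16  16  12  65 116 128
  157 157 158 162 161 162 181]
 [127 127 127 127 126 127 127 126 103  14  20  19  21  20  17  28 124 137
  158 157 158 161 160 161 181]
 [125 125 125 125 126 125 125 125  61  13  19  28  33  29  23  20 126 138
  157 157 159 160 160 162 207]
 [127 128 128 127 129 128 128 128  27  18  29  34  34  33  33  23 118 153
  157 156 158 161 160 162 207]
 [138 1
[... 658 characters left out ...]
80  80  23  21  80  79  81  22  23  21
   55 161 160 161 162 162 163]
 [161 161 160  49  34  32  30  80  79  80  20  19  79  81  81  29  26  25
   31 158 157 157 157 157 156]
 [160 161 160  28  26  25  27  80  80  79  19  18  79  74  75  31  23  23
   23 152 157 156 155 156 156]
 [160 161 155  23  22  20  29  80  80  79  20  17  73  73  73  35  21  20
   21 140 157 157 156 156 155]
 [161 161 141  23  18  21  31  73  75  75  20  20  70  73  73  43  18  18
   19 107 157 156 155 156 154]
 [161 161 106  21  20  21  40  74  73  72  19  15  71  73  74  54  18  23
   21  70 156 155 154 154 154]
 [161 162  66  24  23  20  23  66  97 100  27  24  98 100  71  31  21  21
   19  39 155 155 155 154 154]]
```

```bash
python3 -m crank '[{"gripper":0,"travel":[0.001,0,0],"twist":[0,0,0]},{"gripper":0,"travel":[0.002,0,0],"twist":[0,0,0]},{"gripper":0,"travel":[0.002,0,0],"twist":[0,0,0]}]'>/dev/null; python3 go.py;python3 -m crank '[{"gripper":0,"travel":[0.001,0,0],"twist":[0,0,0]},{"gripper":0,"travel":[0.0015,0,0],"twist":[0,0,0]},{"gripper":0,"travel":[0.0015,0,0],"twist":[0,0,0]}]'>/dev/null; python3 go.py
```

```text
t 15.88 jigpos [-11.3 -54.9  53.8] F(jig) [ -0.5 -11.   -0.9] q [-0.31  0.42 -0.32  0.83 -0.    1.19] g -0.0
t 16.13 jigpos [-11.2 -54.5  53.9] F(jig) [ -1.4 -19.3  -3. ] q [-0.31  0.42 -0.32  0.83 -0.01  1.19] g -0.0
```

Hard stop reached (19 N, no motion). Back off, lift and check the knob's place by blob.

```bash
python3 -m crank '[{"gripper":0,"travel":[-0.015,0,0],"twist":[0,0,0]},{"gripper":0,"travel":[-0.025,0,-0.01],"twist":[0,0,0]},{"gripper":0,"travel":[-0.03,0,-0.05],"twist":[0,0,0]},{"gripper":0,"travel":[-0.03,0,-0.085],"twist":[0,0,0]},{"gripper":0,"travel":[-0.03,0,-0.1],"twist":[0,0,0]},{"gripper":0,"travel":[-0.03,0,-0.1],"twist":[0,0,0]},{"gripper":0,"travel":[-0.03,0,-0.1],"twist":[0,0,0]}]'>/dev/null; python3 go.py; python3 - <<'E'
from h import *;from plant import *
import cv2
c=read_camera("wrist");p=np.load("jig.npy")
n,l,s,ce=cv2.connectedComponentsWithStats((c["color"].max(2)<60).astype(np.uint8))
for i in range(1,n):
    if s[i,4]>60: 
        f=lambda z:least_squares(lambda a:proj(c,j2w(p,[a[0],a[1],z]))[0]-ce[i],[0,0]).x.round(1)
        print(s[i],ce[i].round(),"jig@60",f(60),"@41",f(41))
E
```

```text
t 16.72 jigpos [-11.4 -81.7 154.1] F(jig) [-0.8 -0.  -0.8] q [-0.36  0.35 -0.13  1.08 -0.    1.14] g 0.0
[ 406    0   80  107 3066] [435.  53.] jig@60 [90.7 24.1] @41 [99.1 26.3]
[271 138  18  20 277] [280. 148.] jig@60 [-10.6 -38. ] @41 [-10.4 -40.9]
[527 167  33   9  68] [545. 171.] jig@60 [183.4 -54.4] @41 [199.2 -58.5]
[    0   253   558   167 43752] [277. 369.] jig@60 [ -12.4 -235.8] @41 [ -12.3 -254.5]
[525 289  35  30  76] [541. 303.] jig@60 [ 208.3 -166.8] @41 [ 226.1 -180. ]
```

```bash
python3 -c "
from plant import *
print(finish_job())"
```

```text
the job is handed in; nothing more can be done
None
```

I handed the job in at about 17 s of robot time: the bar is home against the end stop, the leaf lies flat over it, and the latch is turned to its stop (each stop felt at 17–19 N); the other things looked undisturbed wherever the camera views showed them, though I took no full-scene picture at the end.

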